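Lock the spindle on its flat

ROBOT

A 6-joint arm with a two-finger parallel gripper is mounted at the origin on the work surface; the furniture and walls round the work are solid. World frame = base frame: x ahead of the robot, y to its left, z up, the work surface at z = 0. Lengths are in mm, angles in rad, forces in N, time in s.
With the tool pointing down it reaches from about 325 to 850 mm from the base axis. Payload 4.4 kg.
Tool frame: the origin (TCP) lies on the centre line of the jaws, within the pads' length; the fingertips stand 14 mm ahead of it and the grasp point (between the pads) lies 5 mm behind it (bot.tcp_to_tips is the distance from the TCP to the fingertips, in mm); z points along the fingers, y is the line along which they close (so a half turn about z gives the same grasp; the last joint's range is limited). The gripper opens to 94 mm and grips with 3 to 60 N. Pads are 16 mm wide; open, the fingers measure 119 mm over their backs; the gripper's body (75 mm by 177 mm) begins 78 mm behind the grasp point.
Start: joints at [1.143, 0.207, 1.542, -0, 1.393, -0.15], TCP at [157.145, 553.112, 219.447] pointing down, gripper open.
Joint ranges: [-2.73, 2.73], [-0.86, 2.22], [0.23, 2.46], [-1.11, 4.25], [0.08, 2.63], [-2.82, 2.82]. Speed limits (rad/s): [2.79, 2.79, 3.14, 3.14, 3.14, 3.14].

INTERFACE

Orientations are given as a unit quaternion [w, x, y, z].
In Python, from station import telemetry, eyes, bot gives the robot as it stands.
- The arm moves only by the tool carry_out, never from a script. Its argument "moves" is a list of rows, each an object with "xyz": the shift along the world's x, y, z as a fraction of full scale, a list of three; "dr": the turn, a rotation vector about the world's x, y, z as a fraction of full scale, a list of three. A call has 1 to 12 rows; each row shifts and turns the commanded pose from where the row before left it; what a row does not reach is not made up. Full scale, the value 1, is 0.05 m for a shift and 2 pi rad for a turn. A row lasts 1/10 s, in which the tool goes at most 50 mm and 8.59 degrees, less where a joint would pass 70% of its speed; a pose out of reach is approached as far as the arm can. A call with a number of a shift or a turn outside -1 to 1 is refused whole. A call with a gripper value outside its range is refused whole. "jaw" is the opening, from 0 (shut) to 1 (fully open), set as the call begins (left out, the last holds). The fingers move at their own pace and stop on an object; "force" is the grip in N (left out, the last holds). Time passes only in rows, so rows that do not move let the fingers close. It gives the time, the measured TCP pose, the force, the opening and the grip force at its end, in the units of the state.
- telemetry.sense(): the state, without advancing time (a new reading comes with each control period).
- eyes.snapshot(name): name is "scene" or "top" or "wrist"; returns the picture (400x640x3 uint8, red, green, blue); there is no depth.
- eyes.camera_params(name): a dict with "fx", "fy", "cx", "cy" (pixels), "D" ([k1, k2, p1, p2, k3] as OpenCV has them; the pictures are not rectified), "R" (3x3) and "t" (3): a world point X has camera coordinates R X + t. Camera axes: x right, y down, z forward; pixel columns grow to the right and rows downward; lengths in mm; the calibration is good to about 2 mm. A picture is of the moment at which its call begins: read the wrist's pose just before it. camera_params takes no time and is no camera call; for the wrist camera it gives the pose at the moment of the call.
- bot.job_done(): hands the job in; it is judged then, once.
The state is a dict: "time": time; "qpos": joint angles; "qd": joint speeds; "effort": joint torques, N m; "eef_pos": TCP position; "eef_rot": TCP orientation; "ft_force": force on the tool from outside, world axes, zero at the start; "moment": the same for the moment, N m; "finger_gap": finger opening in mm; "grip_force": force on a finger pad.
Only numpy, scipy, OpenCV 4.12 (cv2) and the standard library are available. Lean on these libraries where they do the work, as an engineer would, in place of code of your own. Each camera call takes 0.05 s, during which the arm holds its last target. There are 200 camera calls.

TASK

Turn the upright spindle by its lever until the flat on the spindle squarely faces the locking screw, which brings the lever straight opposite to the hex key. Then tighten the screw by pushing the long arm of the hex key, which stands in it, down until the screw is tight on the flat. Leave the bottle, solder spool, tape, battery and label roll where they are.

Things in the scene. Friction and masses are not known exactly. Their poses are not given: they have to be found in the camera images.
- unit: fixed spindle unit: dark steel base plate 140 x 110 x 12 mm, aluminium hub 76 mm across (foot 92 mm), top 80 mm above the bench. Origin: on the spindle's axis, on the bench. z up; -x points level from the spindle's axis out along the locking screw on the hub's side (58 mm above the bench, boss reaching 43 mm from the axis). It does not move
- spindle (a joint): angle (rad) of the upright D-shaped steel spindle (32 mm across, top 122 mm above the bench). 0: flat squarely faces the screw, lever points along the unit's +x. Positive is anticlockwise from above (lever swings from +x towards +y). Stiff, about 0.2 N m (2 N at the post); stays where left
- lever_post (a point): point on the axis of the black upright round post (20 mm across, from 94 to 138 mm above the bench) at the lever's end, 95 mm from the spindle's axis, 118 mm above the bench; a good place to push. The dark steel lever bar under it is 18 mm wide, 84 to 94 mm above the bench
- flat_top (a point): middle of the flat's upper edge, on the spindle's top, 12.5 mm from the spindle's axis and 122 mm above the bench. The flat lies opposite to the lever
- key (a joint): angle (rad) of the L-shaped hex key, which stays in the screw; grows as its long arm, on the unit's -y side, is pushed down (tightening). The arm's angle above level is 0.95 minus this value. Tight (hard stop) at 1.25; unless the flat faces the screw within about 0.2 rad it stops hard at 0.25, too early. Takes about 2 N at 75 mm along the arm; stays where left
- screw_axis (a point): point on the screw's level axis, in the plane in which the key's long arm swings: 58 mm from the spindle's axis along the unit's -x, 58 mm above the bench; it does not move
- key_end (a point): middle of the free end of the hex key's long arm, a plain steel round bar 8 mm thick, 105 mm from the screw's axis
- flux_bottle: loose small orange bottle with a black cap, 30 mm across, 58 mm tall; origin under its middle; leave it
- solder_spool: loose solder spool, 52 mm across, 36 mm tall; origin under its middle; leave it
- tape_yellow: loose roll of yellow tape lying flat right beside the unit, 64 mm across, 19 mm tall; origin under its middle; leave it
- battery: loose flat battery pack 36 x 56 x 11 mm beside the unit; origin under its middle; leave it
- label_roll: loose white label roll, 50 mm across, 30 mm tall; origin under its middle; leave it
There are look-alikes about, which are no part of the job. What is meant by the unit is not purple, and is the larger of those in its own colour.

How it is judged:
By the outcome, as a careful person would: the job done as asked, in the order asked, and still so for the second after the job is handed in, with the robot touching nothing.
It also fails if it takes over 48 s, if anything falls off the work surface, if the arm or the gripper's body presses on something with over 40 N, if the wrist force passes 120 N, or if a joint passes its speed limit or range.

## Working session

There is one attempt and no reset: what is moved stays moved. The work goes in short steps, Python scripts to look and compute and a tool call to move; the robot and the scene stay as the last step left them, time stands still between calls to the robot, and variables do not carry over. Pictures are saved under pics/ and viewed, at most 10 in all, crops included, and the job is handed in when it is done.

Besides the shell and the picture viewer there is one more tool, called after "Emit:" as name([rows], argument=value, ...), one row to a line, values as JSON. carry_out: Moves the arm, as the interface text tells. Its arguments: {"type":"object","properties":{"moves":{"type":"array","items":{"type":"object","properties":{"xyz":{"type":"array","items":{"type":"number","minimum":-1,"maximum":1}},"dr":{"type":"array","items":{"type":"number","minimum":-1,"maximum":1}}}}},"jaw":{"type":"number"},"force":{"type":"number"}},"required":["moves"]}

```bash
mkdir -p pics
cat > h.py <<'E'
import numpy as np,cv2
from station import telemetry,eyes,bot
def save(n,f):
    im=eyes.snapshot(n); cv2.imwrite('pics/'+f,im[:,:,::-1]); return im
def KD(p): return np.array([[p['fx'],0,p['cx']],[0,p['fy'],p['cy']],[0,0,1.]]),np.array(p['D'],float)
def proj(p,X):
    K,D=KD(p); R=np.array(p['R']);t=np.array(p['t'],float)
    return cv2.projectPoints(np.atleast_2d(np.array(X,float)),cv2.Rodrigues(R)[0],t,K,D)[0][:,0]
def atz(p,uv,z):
    K,D=KD(p); R=np.array(p['R']);t=np.array(p['t'],float)
    n=cv2.undistortPoints(np.array(uv,float).reshape(1,1,2),K,D)[0,0]
    c=-R.T@t; d=R.T@np.array([n[0],n[1],1]); return c+d*(z-c[2])/d[2]
E
python3 - <<'E'
from h import *
a=save('top','t1.png');b=save('scene','s1.png')
for n in('top','scene'):
    p=eyes.camera_params(n);print(n,-np.array(p['R']).T@np.array(p['t']),p['fx'])
s=telemetry.sense();print(s['time'],s['eef_pos'],s['eef_rot'],s['ft_force'])
E
```

```text
top [ 481.23316618  -96.00141934 1114.85047817] 459.9905001769992
scene [227.96046832 507.27758601 582.86371218] 369.5317743773698
0.1 [156.84947146 552.47829195 218.42308185] [-2.79380778e-04  1.37949231e-01  9.90438784e-01 -9.73021770e-04] [ 0.55160133 -0.03213272 -0.24917919]
```

View pics/t1.png

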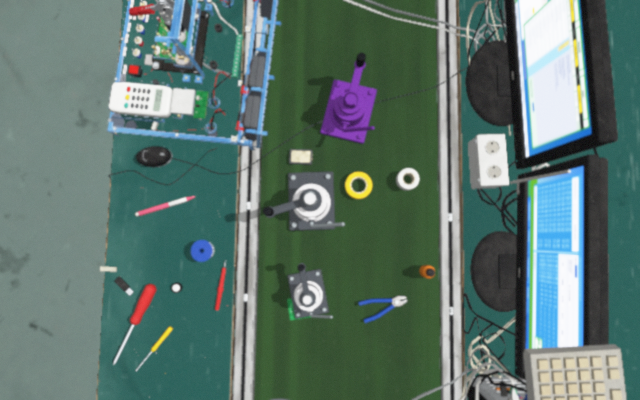

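View pics/s1.png

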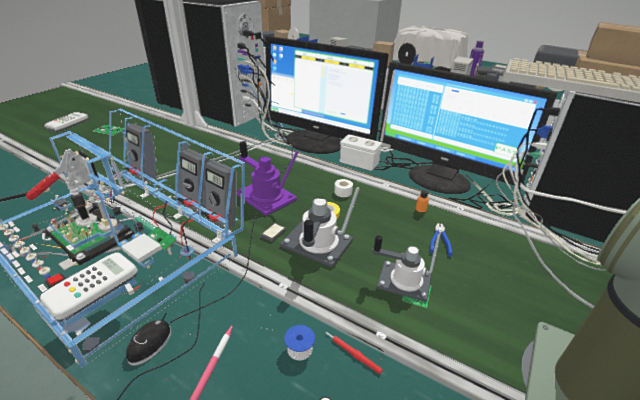

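The top picture shows the grey larger unit at about (311,200), its lever post at (269,211), and the key running along the bottom edge to (342,224). The smaller grey unit (309,297) and the purple one (350,105) are look-alikes. I'll enlarge the target.

Run:
```python
from h import *
a=cv2.imread('pics/t1.png')[155:250,250:380];b=cv2.imread('pics/s1.png')[170:280,270:380]
a=cv2.resize(a,(520,380),interpolation=cv2.INTER_CUBIC);b=cv2.resize(b,(380,380),interpolation=cv2.INTER_CUBIC)
cv2.imwrite('pics/c1.png',np.hstack([a,b])[:, :800])
p=eyes.camera_params('top')
for uv,z in [((311,199),122),((269,211),138),((342,224),130),((290,173),12),((330,172),12),((334,228),12),((289,230),12),((358,185),19)]: print(uv,z,atz(p,uv,z).round(0))
```

```text
(311, 199) 122 [568. -66. 122.]
(269, 211) 138 [540.  22. 138.]
(342, 224) 130 [ 515. -134.  130.]
(290, 173) 12 [640. -11.  12.]
(330, 172) 12 [ 644. -108.   12.]
(334, 228) 12 [ 509. -119.   12.]
(289, 230) 12 [503. -12.  12.]
(358, 185) 19 [ 613. -175.   19.]
```

View pics/c1.png

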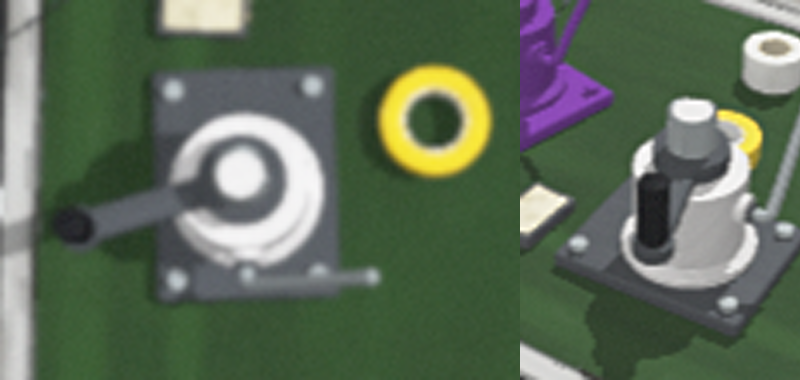

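The crop shows the unit's plate, spindle, lever and key clearly. I'll fit the pose, lever angle and key angle to the pixels read from it.

```bash
cat > fit.py <<'E'
from h import *
from scipy.optimize import least_squares
def pts(v):
    x,y,yaw,l,k=v; c,s=np.cos(yaw),np.sin(yaw)
    W=lambda a,b,z:[x+c*a-s*b,y+s*a+c*b,z]
    th=.95-k
    return dict(TL=W(70,55,12),TR=W(70,-55,12),BR=W(-70,-55,12),BL=W(-70,55,12),sp=W(0,0,122),
      post=W(95*np.cos(l),95*np.sin(l),138),elbow=W(-58,0,58),kend=W(-58,-105*np.cos(th),58+105*np.sin(th)))
E
python3 - <<'E'
from fit import *
t={k:(250+(a+.5)/4-.5,155+(b+.5)/4-.5) for k,(a,b) in dict(TL=(152,70),TR=(331,68),BR=(340,296),BL=(158,299),sp=(241,172),post=(75,226),elbow=(248,273),kend=(374,277)).items()}
f=380/110
s={k:(270+a/f,170+b/f) for k,(a,b) in dict(sp=(172,105),post=(135,176)).items()}
P,S=eyes.camera_params('top'),eyes.camera_params('scene')
def res(v,full=False):
    q=pts(v); r=[(proj(P,q[k])[0]-t[k]) for k in t]+[(proj(S,q[k])[0]-s[k]) for k in s]
    return np.array(r) if full else np.ravel(r)
o=least_squares(res,[568,-63,.04,1.8,0],loss='soft_l1')
print(o.x.round(3)); print(res(o.x,True).round(1).tolist())
for k,q in pts(o.x).items(): print(k,np.round(q,0))
E
```

```text
[ 5.73802e+02 -6.42960e+01  3.50000e-02  1.91800e+00  1.04000e-01]
[[0.6, 0.3], [1.2, -0.2], [0.4, 0.8], [-0.1, 1.0], [0.2, -1.2], [-0.2, 0.6], [-0.3, 1.4], [0.0, -1.5], [-2.8, 0.6], [-0.4, 0.2]]
TL [642.  -7.  12.]
TR [ 646. -117.   12.]
BR [ 506. -122.   12.]
BL [502. -12.  12.]
sp [574. -64. 122.]
post [538.  24. 138.]
elbow [516. -66.  58.]
kend [ 518. -136.  137.]
```

Emit:
carry_out([
  {"xyz": [0.42,-0.58,0.05],"dr": [0,0,-0.012]},
  {"xyz": [0.42,-0.58,0.05],"dr": [0,0,-0.012]},
  {"xyz": [0.42,-0.58,0.05],"dr": [0,0,-0.012]},
  {"xyz": [0.42,-0.58,0.05],"dr": [0,0,-0.012]},
  {"xyz": [0.42,-0.58,0],"dr": [0,0,-0.012]},
  {"xyz": [0.42,-0.58,0],"dr": [0,0,-0.012]},
  {"xyz": [0.42,-0.58,0],"dr": [0,0,-0.012]},
  {"xyz": [0.42,-0.58,0],"dr": [0,0,-0.012]},
  {"xyz": [0.42,-0.58,0],"dr": [0,0,-0.012]},
  {"xyz": [0.42,-0.58,0],"dr": [0,0,-0.012]},
  {"xyz": [0.42,-0.58,0],"dr": [0,0,-0.012]},
  {"xyz": [0.42,-0.58,0],"dr": [0,0,-0.012]},
], jaw=0.6, force=6)

```text
time: 1.3
eef_pos: [409.5, 203.7, 229.1]
eef_rot: [-0.0, 0.558, 0.83, -0.0]
ft_force: [0.6, -0.3, 0.0]
finger_gap: 56.2
grip_force: 0.0
```

Emit:
carry_out([
  {"xyz": [0.5,-0.7,0]},
  {"xyz": [0.5,-0.7,0]},
  {"xyz": [0.5,-0.7,0]},
  {"xyz": [0.5,-0.7,0]},
  {"xyz": [0.5,-0.7,0]},
  {"xyz": [0,-0.02,0]},
  {"xyz": [0,0,0]},
  {"xyz": [0,0,0]},
])

```text
schema error: expected keys xyz, dr
```

Run:
```python
from fit import *
s=telemetry.sense();p=eyes.camera_params('wrist');im=save('wrist','w1.png')
print(s['time'],s['eef_pos'].round(1) if hasattr(s['eef_pos'],'round') else s['eef_pos'])
for k,q in pts([573.8,-64.3,.035,1.918,.104]).items(): print(k,proj(p,q)[0].round(0))
```

```text
1.3 [409.5 203.7 229.1]
TL [406. 350.]
TR [379. 399.]
BR [301. 377.]
BL [324. 324.]
sp [362. 433.]
post [367. 387.]
elbow [319. 378.]
kend [300. 471.]
```

View pics/w1.png

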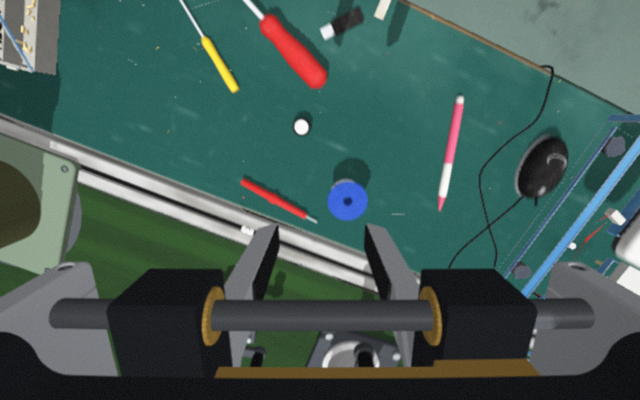

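The move was refused because `dr` is required. The wrist picture shows the bench short of the unit, with the fingertips at about (270,230) and (375,230). I'll repeat the move with `dr`.

Emit:
carry_out([
  {"xyz": [0.5,-0.7,0],"dr": [0,0,0]},
  {"xyz": [0.5,-0.7,0],"dr": [0,0,0]},
  {"xyz": [0.5,-0.7,0],"dr": [0,0,0]},
  {"xyz": [0.5,-0.7,0],"dr": [0,0,0]},
  {"xyz": [0.5,-0.7,0],"dr": [0,0,0]},
  {"xyz": [0,0,-0.5],"dr": [0,0,0]},
  {"xyz": [0,0,0],"dr": [0,0,0]},
  {"xyz": [0,0,0],"dr": [0,0,0]},
])

```text
time: 2.15
eef_pos: [533.0, 30.6, 203.5]
eef_rot: [-0.001, 0.557, 0.831, -0.001]
ft_force: [0.1, -0.4, 1.4]
finger_gap: 56.6
grip_force: 0.0
```

Run:
```python
from fit import *
s=telemetry.sense();p=eyes.camera_params('wrist');im=save('wrist','w2.png')
print(s['time'],s['eef_pos'].round(1) if hasattr(s['eef_pos'],'round') else s['eef_pos'])
for k,q in pts([573.8,-64.3,.035,1.918,.104]).items(): print(k,proj(p,q)[0].round(0))
```

```text
2.15 [533.   30.6 203.5]
TL [387. 237.]
TR [356. 304.]
BR [261. 273.]
BL [287. 201.]
sp [323. 307.]
post [324. 221.]
elbow [277. 258.]
kend [243. 355.]
```

View pics/w2.png

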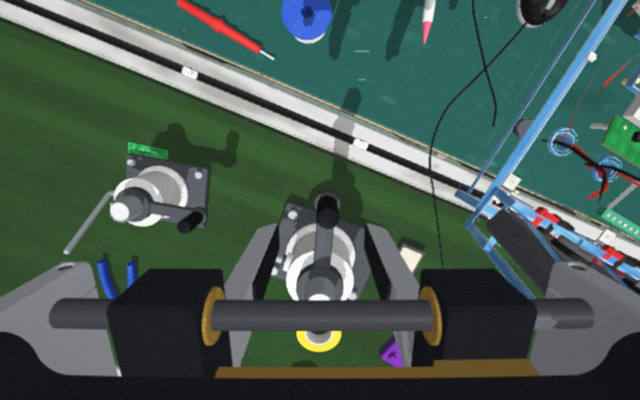

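The wrist picture shows the post top at about (327,210) between the fingers, against a predicted (324,221). The plate corner at (285,205) also agrees with its prediction. I'll descend and grip lightly.

Emit:
carry_out([
  {"xyz": [0.1,-0.12,-0.2],"dr": [0,0,0]},
  {"xyz": [0,0,-0.5],"dr": [0,0,0]},
  {"xyz": [0,0,-0.5],"dr": [0,0,0]},
  {"xyz": [0,0,-0.35],"dr": [0,0,0]},
  {"xyz": [0,0,-0.2],"dr": [0,0,0]},
  {"xyz": [0,0,0],"dr": [0,0,0]},
  {"xyz": [0,0,0],"dr": [0,0,0]},
])

```text
time: 2.9
eef_pos: [539.8, 24.2, 117.7]
eef_rot: [0.001, 0.557, 0.831, 0.0]
ft_force: [0.6, 0.1, 0.1]
finger_gap: 56.7
grip_force: 0.0
```

Emit:
carry_out([
  {"xyz": [0,0,0],"dr": [0,0,0]},
  {"xyz": [0,0,0],"dr": [0,0,0]},
  {"xyz": [0,0,0],"dr": [0,0,0]},
  {"xyz": [0,0,0],"dr": [0,0,0]},
  {"xyz": [0,0,0],"dr": [0,0,0]},
  {"xyz": [0,0,0],"dr": [0,0,0]},
], jaw=0.1, force=8)

```text
time: 3.5
eef_pos: [539.6, 24.4, 117.3]
eef_rot: [0.0, 0.557, 0.83, 0.001]
ft_force: [1.7, 1.6, 0.6]
finger_gap: 19.7
grip_force: 8.0
```

Run:
```python
import numpy as np,json
a=1.939-np.arange(17)*(1.904/16);p=95*np.c_[np.cos(a),np.sin(a)]/50
print(np.diff(p,axis=0).round(3).tolist(),1.904/16/2/np.pi)
```

```text
[[0.215, 0.069], [0.222, 0.043], [0.225, 0.016], [0.226, -0.011], [0.223, -0.038], [0.217, -0.064], [0.208, -0.089], [0.196, -0.113], [0.181, -0.136], [0.163, -0.156], [0.144, -0.174], [0.122, -0.19], [0.099, -0.203], [0.074, -0.214], [0.048, -0.221], [0.021, -0.225]] 0.018939438227935545
```

Emit:
carry_out([
  {"xyz": [0.215,0.069,0],"dr": [0,0,-0.019]},
  {"xyz": [0.222,0.043,0],"dr": [0,0,-0.019]},
  {"xyz": [0.225,0.016,0],"dr": [0,0,-0.019]},
  {"xyz": [0.226,-0.011,0],"dr": [0,0,-0.019]},
  {"xyz": [0.223,-0.038,0],"dr": [0,0,-0.019]},
  {"xyz": [0.217,-0.064,0],"dr": [0,0,-0.019]},
  {"xyz": [0.208,-0.089,0],"dr": [0,0,-0.019]},
  {"xyz": [0.196,-0.113,0],"dr": [0,0,-0.019]},
  {"xyz": [0,0,0],"dr": [0,0,0]},
])

```text
time: 4.4
eef_pos: [625.2, 11.6, 116.8]
eef_rot: [0.001, 0.877, 0.48, -0.002]
ft_force: [-3.1, -6.7, 2.6]
finger_gap: 19.6
grip_force: 8.0
```

Emit:
carry_out([
  {"xyz": [0.181,-0.136,0],"dr": [0,0,-0.019]},
  {"xyz": [0.163,-0.156,0],"dr": [0,0,-0.019]},
  {"xyz": [0.144,-0.174,0],"dr": [0,0,-0.019]},
  {"xyz": [0.122,-0.19,0],"dr": [0,0,-0.019]},
  {"xyz": [0.099,-0.203,0],"dr": [0,0,-0.019]},
  {"xyz": [0.074,-0.214,0],"dr": [0,0,-0.019]},
  {"xyz": [0.048,-0.221,0],"dr": [0,0,-0.019]},
  {"xyz": [0.021,-0.225,0],"dr": [0,0,-0.019]},
  {"xyz": [0,0,0],"dr": [0,0,0]},
  {"xyz": [0,0,0],"dr": [0,0,0]},
])

```text
time: 5.4
eef_pos: [664.6, -62.4, 116.3]
eef_rot: [0.0, 1.0, 0.025, -0.005]
ft_force: [-8.8, -1.9, 4.8]
finger_gap: 19.4
grip_force: 8.0
```

Run:
```python
from fit import *
a=save('top','t2.png')
p=eyes.camera_params('top')
for k,q in pts([573.8,-64.3,.035,0,.104]).items(): print(k,proj(p,q)[0].round(1))
```

```text
TL [288.2 172.4]
TR [333.6 171.4]
BR [335.  229.5]
BL [289.  230.3]
sp [310.  196.5]
post [309.  151.9]
elbow [311.3 224.2]
kend [343.1 222.4]
```

Emit:
carry_out([
  {"xyz": [0,0,0],"dr": [0,0,0]},
  {"xyz": [0,0,0],"dr": [0,0,0]},
  {"xyz": [0,0,0],"dr": [0,0,0]},
  {"xyz": [0,0,0.4],"dr": [0,0,0]},
  {"xyz": [0,0,0.8],"dr": [0,0,0]},
  {"xyz": [0,0,0.8],"dr": [0,0,0]},
  {"xyz": [0,0,0.8],"dr": [0,0,0]},
  {"xyz": [0,0,0],"dr": [0,0,0]},
  {"xyz": [0,0,0],"dr": [0,0,0]},
], jaw=0.5)

```text
time: 6.35
eef_pos: [669.2, -61.2, 258.5]
eef_rot: [0.0, 1.0, 0.025, 0.002]
ft_force: [0.0, -0.5, 0.3]
finger_gap: 46.8
grip_force: 0.0
```

Run:
```python
from fit import *
p=eyes.camera_params('wrist');im=save('wrist','w3.png')
for k,q in pts([572,-64.5,.035,0,.1]).items(): print(k,proj(p,q)[0].round(0))
s=telemetry.sense();print(s['eef_pos'],-np.array(p['R']).T@np.array(p['t']),np.array(p['R'])[2])
```

```text
TL [282. 191.]
TR [358. 192.]
BR [354. 278.]
BL [284. 277.]
sp [319. 273.]
post [320. 198.]
elbow [319. 287.]
kend [378. 325.]
[668.0118897  -60.97729648 256.14850759] [745.18487709 -57.82885447 423.57606347] [-0.25936482 -0.01450103 -0.96567055]
```

View pics/w3.png

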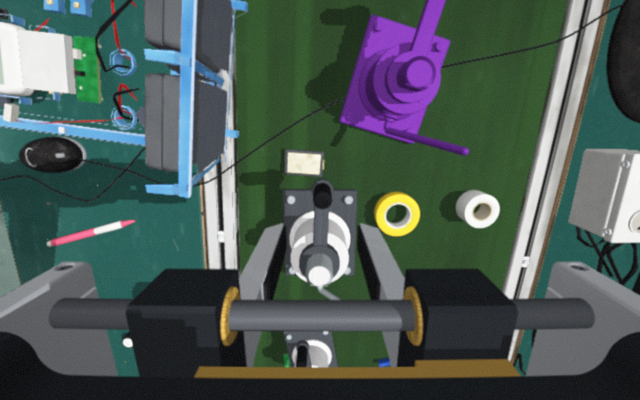

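The wrist picture shows the lever pointing at +x: post at about (322,193), spindle top at (319,275), front plate corners at about (284,191) and (356,190). I'll zoom in to check the angle.

Run:
```python
import cv2
a=cv2.imread('pics/w3.png')[175:300,265:375];cv2.imwrite('pics/c3.png',cv2.resize(a,None,fx=4.7,fy=4.7,interpolation=cv2.INTER_CUBIC))
```

```text
(no output)
```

View pics/c3.png

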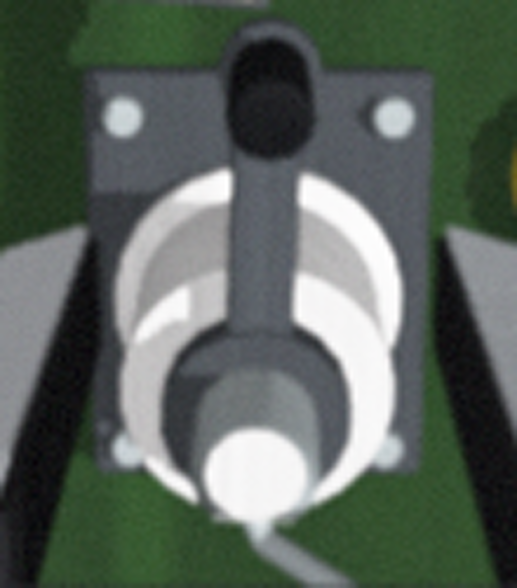

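Run:
```python
from fit import *
P=eyes.camera_params('wrist')
t={k:(265+(a+.5)/4.7-.5,175+(b+.5)/4.7-.5) for k,(a,b) in dict(TL=(85,72),TR=(434,72),BR=(418,470),BL=(98,470),sp=(256,475),post=(272,120)).items()}
def res(v,full=False):
    q=pts([*v,.1]); r=[(proj(P,q[k])[0]-t[k]) for k in t]
    return np.array(r) if full else np.ravel(r)
o=least_squares(res,[572,-64,.035,0])
print(o.x.round(3)); print(res(o.x,True).round(1).tolist())
J=np.linalg.inv(o.jac.T@o.jac);print(np.sqrt(np.diag(J)).round(3))
```

```text
[ 5.71007e+02 -6.40860e+01  4.70000e-02 -3.70000e-02]
[[-1.0, 0.9], [0.8, 1.1], [0.9, 2.5], [-0.8, 2.3], [0.0, -2.1], [0.1, -2.4]]
[0.572 0.631 0.009 0.015]
```

The lever reads about -0.03 rad, a small error. A quick re-grip and a nudge of about 2 mm in +y should square it.

Emit:
carry_out([
  {"xyz": [0,0,-0.8],"dr": [0,0,0]},
  {"xyz": [0,0,-0.8],"dr": [0,0,0]},
  {"xyz": [0,0,-0.8],"dr": [0,0,0]},
  {"xyz": [0,0,-0.4],"dr": [0,0,0]},
  {"xyz": [0,0,0],"dr": [0,0,0]},
])

```text
time: 6.9
eef_pos: [662.7, -59.9, 108.8]
eef_rot: [-0.002, 1.0, 0.025, -0.007]
ft_force: [0.6, -0.1, -0.7]
finger_gap: 47.5
grip_force: 0.0
```

Emit:
carry_out([
  {"xyz": [0,0,0],"dr": [0,0,0]},
  {"xyz": [0,0,0],"dr": [0,0,0]},
  {"xyz": [0,0,0],"dr": [0,0,0]},
  {"xyz": [0,0,0],"dr": [0,0,0]},
  {"xyz": [0,0,0],"dr": [0,0,0]},
  {"xyz": [0,0.04,0],"dr": [0,0,0]},
  {"xyz": [0,0,0],"dr": [0,0,0]},
  {"xyz": [0,0,0],"dr": [0,0,0]},
], jaw=0.1)

```text
time: 7.7
eef_pos: [669.7, -60.1, 118.9]
eef_rot: [0.001, 1.0, 0.025, 0.002]
ft_force: [0.4, -1.8, 6.3]
finger_gap: 19.9
grip_force: 8.0
```

Emit:
carry_out([
  {"xyz": [0,0,0],"dr": [0,0,0]},
  {"xyz": [0,0,0],"dr": [0,0,0]},
  {"xyz": [0,0,0],"dr": [0,0,0]},
  {"xyz": [0,0,0.4],"dr": [0,0,0]},
  {"xyz": [0,0,0.8],"dr": [0,0,0]},
  {"xyz": [0,0,0.8],"dr": [0,0,0]},
  {"xyz": [0,0,0.4],"dr": [0,0,0]},
  {"xyz": [0,0,0],"dr": [0,0,0]},
], jaw=0.5)

```text
time: 8.5
eef_pos: [670.6, -59.4, 241.5]
eef_rot: [0.001, 1.0, 0.025, 0.004]
ft_force: [0.1, -0.0, -0.9]
finger_gap: 46.8
grip_force: 0.0
```

Emit:
carry_out([
  {"xyz": [-0.4,-0.14,0],"dr": [0,0,0]},
  {"xyz": [-0.6,-0.18,0],"dr": [0,0,0]},
  {"xyz": [-0.6,-0.18,0],"dr": [0,0,0]},
  {"xyz": [-0.6,-0.18,0],"dr": [0,0,0]},
  {"xyz": [-0.6,-0.18,0],"dr": [0,0,0]},
  {"xyz": [-0.26,0,0],"dr": [0,0,0]},
  {"xyz": [0,0,0],"dr": [0,0,0]},
  {"xyz": [0,0,0],"dr": [0,0,0]},
  {"xyz": [0,0,0],"dr": [0,0,0]},
  {"xyz": [0,0,0],"dr": [0,0,0]},
], jaw=0)

```text
time: 9.5
eef_pos: [515.9, -102.0, 236.4]
eef_rot: [-0.0, 1.0, 0.025, -0.0]
ft_force: [0.2, 0.8, 0.5]
finger_gap: 0.0
grip_force: 0.0
```

Run:
```python
from fit import *
s=telemetry.sense();print(s['eef_pos'],s['finger_gap'])
p=eyes.camera_params('wrist');im=save('wrist','w4.png');
for k,q in pts([571,-64.1,.043,0,.05]).items(): print(k,np.round(q),proj(p,q)[0].round(0))
print(proj(p,[s['eef_pos']-np.array([0,0,14.])]))
```

```text
[ 515.94893587 -101.96391214  236.42941226] 0.021687738014324564
TL [639.  -6.  12.] [249.  75.]
TR [ 643. -116.   12.] [337.  76.]
BR [ 503. -122.   12.] [335. 185.]
BL [499. -12.  12.] [255. 184.]
sp [571. -64. 122.] [283. 138.]
post [666. -60. 138.] [278.  21.]
elbow [513. -67.  58.] [291. 183.]
kend [ 516. -132.  140.] [352. 203.]
[[320.22666233 236.86004243]]
```

View pics/w4.png

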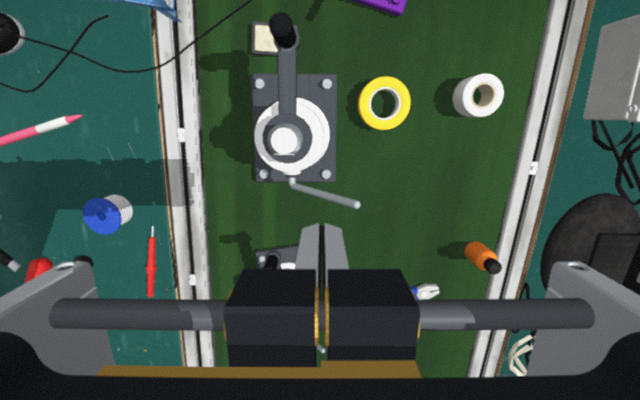

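The wrist picture shows the closed fingers above the key, with the elbow at (292,181) and the key end at (357,205). Both are within 5 px of their predictions. I'll descend towards the arm, then push along its arc.

Emit:
carry_out([
  {"xyz": [0,-0.12,-0.6],"dr": [0,0,0]},
  {"xyz": [0,0,-0.6],"dr": [0,0,0]},
  {"xyz": [0,0,-0.5],"dr": [0,0,0]},
  {"xyz": [0,0,-0.2],"dr": [0,0,0]},
  {"xyz": [0,0,0],"dr": [0,0,0]},
  {"xyz": [0,0,0],"dr": [0,0,0]},
])

```text
time: 10.15
eef_pos: [516.3, -108.4, 142.9]
eef_rot: [0.0, 1.0, 0.025, 0.001]
ft_force: [0.5, -0.5, -0.1]
finger_gap: 0.7
grip_force: 0.0
```

Emit:
carry_out([
  {"xyz": [0,-0.06,-0.1],"dr": [0,0,0]},
  {"xyz": [0,-0.06,-0.1],"dr": [0,0,0]},
  {"xyz": [0,-0.06,-0.1],"dr": [0,0,0]},
  {"xyz": [0,-0.06,-0.1],"dr": [0,0,0]},
  {"xyz": [0,-0.05,-0.1],"dr": [0,0,0]},
  {"xyz": [0,-0.05,-0.1],"dr": [0,0,0]},
  {"xyz": [0,-0.04,-0.1],"dr": [0,0,0]},
])

```text
time: 10.85
eef_pos: [515.4, -127.6, 106.6]
eef_rot: [0.0, 1.0, 0.025, 0.0]
ft_force: [1.0, -0.9, 2.1]
finger_gap: 0.5
grip_force: 0.9
```

Emit:
carry_out([
  {"xyz": [0,-0.05,-0.1],"dr": [0,0,0]},
  {"xyz": [0,-0.05,-0.1],"dr": [0,0,0]},
  {"xyz": [0,-0.05,-0.1],"dr": [0,0,0]},
  {"xyz": [0,-0.05,-0.1],"dr": [0,0,0]},
  {"xyz": [0,-0.04,-0.1],"dr": [0,0,0]},
  {"xyz": [0,-0.03,-0.1],"dr": [0,0,0]},
  {"xyz": [0,-0.02,-0.1],"dr": [0,0,0]},
  {"xyz": [0,-0.02,-0.1],"dr": [0,0,0]},
  {"xyz": [0,0,-0.1],"dr": [0,0,0]},
  {"xyz": [0,0,0],"dr": [0,0,0]},
])

```text
time: 11.85
eef_pos: [515.0, -142.8, 61.1]
eef_rot: [0.0, 1.0, 0.025, -0.0]
ft_force: [0.1, -0.1, 0.1]
finger_gap: 0.2
grip_force: 0.0
```

Emit:
carry_out([
  {"xyz": [0,0,-0.06],"dr": [0,0,0]},
  {"xyz": [0,0,-0.06],"dr": [0,0,0]},
  {"xyz": [0,0,-0.05],"dr": [0,0,0]},
])

```text
time: 12.15
eef_pos: [515.5, -142.6, 53.4]
eef_rot: [0.0, 1.0, 0.025, 0.0]
ft_force: [-0.7, 0.8, 1.0]
finger_gap: 0.9
grip_force: 0.7
```

Emit:
carry_out([
  {"xyz": [0,0,-0.05],"dr": [0,0,0]},
  {"xyz": [0,0,-0.05],"dr": [0,0,0]},
  {"xyz": [0,0,0],"dr": [0,0,0]},
])

```text
time: 12.45
eef_pos: [516.0, -142.7, 51.5]
eef_rot: [-0.0, 1.0, 0.025, 0.0]
ft_force: [-6.1, 3.0, 21.0]
finger_gap: 0.6
grip_force: 9.0
```

Run:
```python
from fit import *
a=save('wrist','w5.png')[100:300,220:420,::-1];b=save('scene','s2.png')[150:310,260:420,::-1]
cv2.imwrite('pics/c5.png',np.hstack([cv2.resize(a,(400,400)),cv2.resize(b,(400,400))]))
```

```text
(no output)
```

View pics/c5.png

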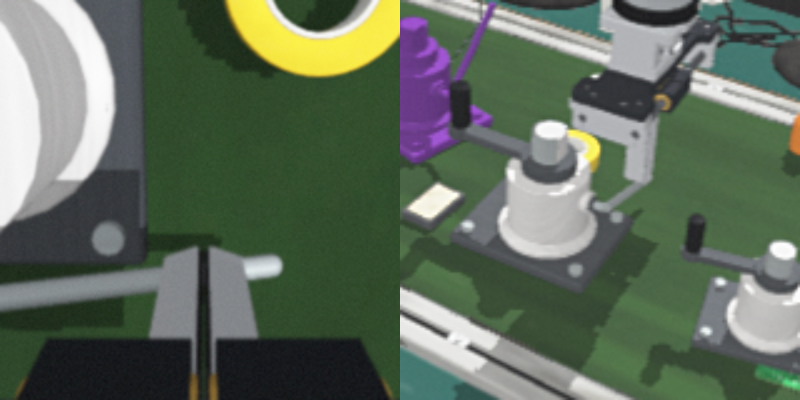

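The pictures show the fingers on the key arm, which is now below level, and the lever opposite the key. The force rose to 21 N at the height expected for the tight stop. I'll retreat and hand in.

Emit:
carry_out([
  {"xyz": [0,0,0.3],"dr": [0,0,0]},
  {"xyz": [0,0,0.7],"dr": [0,0,0]},
  {"xyz": [0,0,0.8],"dr": [0,0,0]},
  {"xyz": [0,0,0.8],"dr": [0,0,0]},
  {"xyz": [-0.5,0,0.8],"dr": [0,0,0]},
  {"xyz": [-0.8,0,0.3],"dr": [0,0,0]},
  {"xyz": [-0.8,0,0],"dr": [0,0,0]},
  {"xyz": [-0.5,0,0],"dr": [0,0,0]},
  {"xyz": [0,0,0],"dr": [0,0,0]},
  {"xyz": [0,0,0],"dr": [0,0,0]},
])

```text
time: 13.55
eef_pos: [385.7, -142.9, 233.6]
eef_rot: [0.0, 1.0, 0.025, 0.001]
ft_force: [0.9, -0.6, 0.5]
finger_gap: 0.9
grip_force: 0.0
```

Run:
```python
from fit import *
a=save('top','t3.png')[140:250,250:410,::-1]
a=cv2.resize(a,None,fx=5,fy=5,interpolation=cv2.INTER_CUBIC);p=eyes.camera_params('top')
for k,q in pts([571,-64.1,.043,0,1.25]).items():
    u=(proj(p,q)[0]-[250,140]+.5)*5; cv2.circle(a,tuple(int(v) for v in u),3,(0,0,255),-1); print(k,u.round())
cv2.imwrite('pics/c6.png',a)
```

```text
TL [192. 171.]
TR [419. 164.]
BR [428. 455.]
BL [198. 461.]
sp [302. 291.]
post [295.  68.]
elbow [310. 430.]
kend [524. 426.]
```

View pics/c6.png

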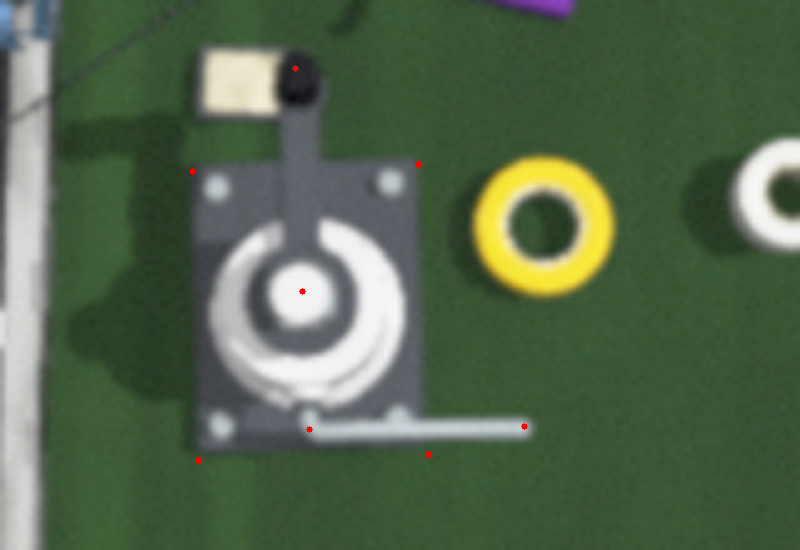

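The top view matches the model: lever along +x (post at about (297,75), spindle at (302,292) in the crop), key end at (527,427) as predicted for tight, and the loose parts look untouched.

```bash
python3 -c "
from station import bot
print(bot.job_done())"
```

```text
the job is handed in; nothing more can be done
None
```

I turned the spindle until its lever pointed straight away from the hex key (within about 0.03 rad). I then pushed the key down to its tight stop (21 N), backed the arm clear and handed the job in at about 13.6 s; the loose parts in view at the end looked untouched.

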